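Load the sample shaker through its tool-release guard

TASK

Load the bench shaker: take the release rod from its clear stand, push it down through the slot in the blue catch box until the hidden catch lets the clear guard spring up, then swing the guard open to about upright and stand every sample jar upright on the platform, one to a compartment. With all the jars in, swing the guard shut and press it down until its hook snaps into the catch. At the end the release rod must hang in its stand again; do not disturb the oil bottle or the mould stand.

Things in the scene. Friction and masses are not known exactly. Their poses are not given: they have to be found in the camera images.
- shaker: Bench shaker, fixed, white, 368 wide (y) x 250 deep. Origin: bench level under the platform's middle; x to the hinge side (away from the robot), z up. Platform floor z 70 mm: four compartments 110 (x) x 76 (y) mm in a row along y, rims and ribs 14 mm high. In front: apron x -105..-68, 52 high; blue catch box x -140..-82, y -184..-148, top z 135. Hinge posts at x 98..118, y +-150, top z 145.
- pocket1 (a point): Middle of the floor of compartment 1, at shaker (0, -120, 70) mm; axes as the shaker's.
- pocket2 (a point): Middle of the floor of compartment 2, at shaker (0, -40, 70) mm.
- pocket3 (a point): Middle of the floor of compartment 3, at shaker (0, 40, 70) mm.
- pocket4 (a point): Middle of the floor of compartment 4, at shaker (0, 120, 70) mm.
- slot (a point): Middle of the mouth of the release slot, level with the top of the blue catch box (shaker (-122, -166, 135) mm), outlined in yellow. The slot is 16 mm (shaker x) by 22 mm (shaker y), its plate 5 mm thick, with open space below it.
- tab (a point): Middle of the top face of the hidden spring tab, 45.5 mm straight below the slot when at rest; the tab (42 x 26 mm) tips down about a pivot 32 mm behind it.
- catch (a joint): Angle of the hidden catch (rad): 0 at rest over the hook, at most 0.45. Pressing the tab turns it (3.2 mm per 0.1 rad; 2.3 N to start, 6.5 N at the stop); beyond about 0.25 (8 mm) the hook is free. A spring returns it. The closing guard pushes it aside and it snaps back over the hook.
- guard (a joint): Angle of the guard (rad): 0 shut, 1.57 upright, stop at 1.75; its front edge rises as it opens. Held at 0 by the catch; once freed, a spring plunger lifts it to about 0.11. Its stiff hinge then holds it where it is left. Shutting takes about 15 N at the handle over the last 18 mm.
- guard_hinge (a point): Point on the guard's hinge axis, at shaker (95, 0, 140) mm, level with the handle's middle along the axis; the axis runs along shaker y.
- guard_handle (a point): Middle of the guard's red bar handle: round, 10 mm thick, 100 long, along shaker y, 205 mm from the hinge axis, 30 mm clear of the front edge of the guard (a clear plate 354 x 165, 8 thick). Shut: shaker (-110, 0, 140) mm; upright: z 345. Pinched from above, the bar turns between the fingers. A steel tongue with a hook hangs 37 mm below the front edge, in line with the catch box.
- rod: Release rod, 165 mm long, 95 to 155 g. Origin at the tip (the lower end); z along the rod to the handle. Steel shaft 10 mm thick, z 0..95 mm; steel collar 30 mm wide, z 95..101; orange handle 22 mm thick, z 101..157; orange end cap 26 mm wide, z 157..165. It hangs upright in the stand by its collar.
- rod_tip (a point): Tip of the rod, its rounded lower end.
- rod_grip (a point): Point to grip on the axis of the rod's orange handle, 125.5 mm above the tip.
- stand: Clear acrylic stand, fixed: 80 (x) x 90 (y) mm, 115 mm high, a bent sheet 5 mm thick with legs at its y ends and one hole through its top. Origin: centre of the underside.
- stand_hole (a point): Middle of the stand's hole at its top face, 115 mm above the bench; the hole is 18 mm wide. With the rod home its collar lies on this face and its tip is 95 mm below this point.
- oil_bottle: Bystander: amber oil bottle 48 mm wide, 130 mm tall, metal cap. Origin: centre of its underside.
- mould_stand: Bystander: small clear stand 80 x 90 x 74 mm with four aluminium lip moulds. Origin: centre of its underside.
- jar_a: Sample jar, deep red, aluminium screw cap: round, 58 mm wide, 60 mm tall, 100 to 210 g. Origin: centre of its underside; z up. May be absent.
- jar_b: Sample jar, pink, aluminium screw cap: round, 58 mm wide, 60 mm tall, 100 to 210 g. Origin: centre of its underside; z up. May be absent.
- jar_c: Sample jar, plum, aluminium screw cap: round, 58 mm wide, 60 mm tall, 100 to 210 g. Origin: centre of its underside; z up. May be absent.
- jar_d: Sample jar, apricot, aluminium screw cap: round, 58 mm wide, 60 mm tall, 100 to 210 g. Origin: centre of its underside; z up. May be absent.
Things that resemble listed ones, but are neither listed nor needed, are in the scene too. What is shaped like the jar_d but purple or yellow is not meant. Leave any purple look-alike of the jar_b alone.

How it is judged:
By the outcome, as a careful person would: the job done as asked, in the order asked, and still so for the second after the job is handed in, with the robot touching nothing.
Of jar_a, jar_b, jar_c, jar_d only 2 to 4 are there at a start; the rules pass over those that are not, and their reading is None.
At some moment in a run one of jar_a, jar_b, jar_c, jar_d may be knocked a few centimetres aside while the robot is not near it.
Once in a run the grip may slacken for a moment while it holds something.
It also fails if it takes over 210 s, if anything falls off the work surface, if the arm or the gripper's body presses on something with over 40 N, if the wrist force passes 120 N, or if a joint passes its speed limit or range.

ROBOT

A 6-joint arm with a two-finger parallel gripper is mounted at the origin on the work surface. World frame = base frame: x ahead of the robot, y to its left, z up, the work surface at z = 0. Lengths are in m, angles in rad, forces in N, time in s.
With the tool pointing down it reaches from about 0.35 to 0.775 m from the base axis. Payload 5.5 kg.
Tool frame: the origin (TCP) lies at the very end of the fingers, on their centre line; the grasp point (between the pads) lies 19 mm behind it; z points along the fingers, y is the line along which they close (so a half turn about z gives the same grasp; the last joint's range is limited). The gripper opens to 85 mm and grips with 20 to 120 N. Pads are 22 mm wide; open, the fingers measure 114 mm over their backs; the gripper's body (76 mm by 85 mm) begins 54 mm behind the grasp point. The pads swing forward as they close: fully open they stand 13 mm farther back than shut.
Start: joints at [-1.34, 0.313, 0.046, 1.304, 0, 1.431], TCP at [0.208, -0.536, 0.231] pointing down, gripper open.
Joint ranges: [-2.76, 2.76], [-0.86, 1.69], [-1.03, 1.26], [-2.2, 2.34], [-1.47, 1.5], [-3.14, 3.14]. Speed limits (rad/s): [2.57, 2.57, 3.14, 3.14, 3.14, 3.14].

INTERFACE

Orientations are given as a unit quaternion [w, x, y, z].
In Python, from workcell import get_state, read_camera, calibration, hand_in gives the robot as it stands.
- The arm moves only by the tool drive_tool, never from a script. Its argument "deltas" is a list that holds one entry, the list of rows, each a list of 7 numbers: the closure in counts, from 0 (fully open) to 255 (shut), then the shift along the tool's x, y, z in m, then the turn, a rotation vector about the tool's x, y, z in degrees. A call has 1 to 12 rows; each row is the pose to reach, as a shift and turn from the pose commanded when the call began, along the tool's axes at that moment; what a row does not reach only later rows make up. A row lasts 1/8 s, in which the tool goes at most 62.5 mm and 10.7 degrees, less where a joint would pass 70% of its speed; a pose out of reach is approached as far as the arm can. A call with a gripper value outside its range is refused whole. The fingers move at their own pace and stop on an object; "newtons" is the grip in N (left out, the last holds). Time passes only in rows, so rows that repeat a pose let the fingers close. It gives the time, the measured TCP pose, the force, the opening and the grip force at its end, in the units of the state.
- get_state(): the state, without advancing time (a new reading comes with each control period).
- read_camera(name): name is "scene" or "top" or "wrist"; returns (picture, depth): 420x560x3 uint8, red, green, blue; 420x560 float32, m along the optical axis (not along the pixel's ray), 0 where there is no reading.
- calibration(name): a dict with "mtx" (3x3 intrinsics, pixels), "world_from_camera" (4x4, takes a point from camera to world coordinates). Camera axes: x right, y up, looking along -z (the intrinsics and any distortion apply to the point x, -y, -z); pixel columns grow to the right and rows downward; lengths in m; the calibration is good to about 2 mm. The wrist camera is an equidistant fisheye: a pixel r from the principal point sees the ray r / f radians off the axis. A picture is of the moment at which its call begins: read the wrist's pose just before it. calibration takes no time and is no camera call; for the wrist camera it gives the pose at the moment of the call.
- hand_in(): hands the job in; it is judged then, once.
The state is a dict: "clock": time; "joint_pos": joint angles; "qvel": joint speeds; "tau": joint torques, N m; "tcp_pos": TCP position; "orientation": TCP orientation; "wrist_force": force on the tool from outside, world axes, zero at the start; "ft_torque": the same for the moment, N m; "finger_gap": finger opening in m; "grip_force": force on a finger pad.
Only numpy, scipy, OpenCV 4.12 (cv2) and the standard library are available. Lean on these libraries where they do the work, as an engineer would, in place of code of your own. Each camera call takes 0.05 s, during which the arm holds its last target. There are 200 camera calls.

## Working session

There is one attempt and no reset: what is moved stays moved. The work goes in short steps, Python scripts to look and compute and a tool call to move; the robot and the scene stay as the last step left them, time stands still between calls to the robot, and variables do not carry over. Pictures are saved under pics/ and viewed, at most 14 in all, crops included, and the job is handed in when it is done.

Besides the shell and the picture viewer there is one more tool, called after ">>>" as name(argument=value, ...), one argument or row to a line, values as JSON. drive_tool: Moves the arm, as the interface text tells. Its arguments: {"type":"object","properties":{"deltas":{"type":"array","items":{"type":"array","items":{"type":"array","items":{"type":"number"}}}},"newtons":{"type":"number"}},"required":["deltas"]}

```bash
ls; mkdir -p pics
cat > h.py <<'E'
import numpy as np, cv2
from workcell import get_state, read_camera, calibration, hand_in
from scipy.spatial.transform import Rotation as R
def ray(name,u,v,cal=None):
    c=cal or calibration(name);K=np.array(c["mtx"]);T=np.array(c["world_from_camera"])
    x=(u-K[0,2])/K[0,0];y=(v-K[1,2])/K[1,1]
    if name=="wrist":
        r=np.hypot(x,y);s=np.sin(r)/max(r,1e-9);d=np.array([x*s,-y*s,-np.cos(r)])
    else: d=np.array([x,-y,-1.])
    return T[:3,3],T[:3,:3]@d
def onz(name,u,v,z,cal=None):
    o,d=ray(name,u,v,cal);return o+d*(z-o[2])/d[2]
def pt(name,u,v,dep,cal=None):
    c=cal or calibration(name);T=np.array(c["world_from_camera"]);o,d=ray(name,u,v,c)
    dc=T[:3,:3].T@d;return o+d*dep/(-dc[2])
def save(name,f):
    cal=calibration(name);p,d=read_camera(name);cv2.imwrite(f,p[:,:,::-1]);np.savez(f+'.npz',p=p,d=d);return p,d,cal
E
python3 - <<'E'
from h import *
s=get_state();print({k:np.round(v,3) for k,v in s.items()})
for n in("scene","top"):
    save(n,f"pics/{n}0.png");c=calibration(n);print(n,np.round(c["mtx"],1).tolist(),np.round(c["world_from_camera"],3).tolist(),[k for k in c])
E
```

```text
pics
{'clock': np.float64(0.0), 'joint_pos': array([-1.34 ,  0.314,  0.045,  1.304,  0.   ,  1.431]), 'qvel': array([ 0.   ,  0.002,  0.003, -0.001, -0.001,  0.001]), 'tau': array([-1.0000e-03, -4.8063e+01,  2.9853e+01,  1.9000e-02, -0.0000e+00,
       -0.0000e+00]), 'tcp_pos': array([ 0.208, -0.535,  0.23 ]), 'orientation': array([-0.001,  0.983,  0.184, -0.   ]), 'wrist_force': array([ 0.15 ,  0.275, -0.812]), 'ft_torque': array([ 0.006, -0.014, -0.024]), 'grip_force': np.float64(0.0), 'finger_gap': np.float64(0.086)}
scene [[418.6, 0.0, 277.6], [0.0, 418.6, 208.9], [0.0, 0.0, 1.0]] [[0.762, -0.403, 0.507, 1.028], [0.647, 0.448, -0.617, -0.663], [0.021, 0.798, 0.602, 0.77], [0.0, 0.0, 0.0, 1.0]] ['mtx', 'world_from_camera']
top [[420.8, 0.0, 282.6], [0.0, 420.8, 212.3], [0.0, 0.0, 1.0]] [[0.003, 0.999, -0.049, 0.432], [-0.999, 0.005, 0.035, 0.026], [0.035, 0.049, 0.998, 1.2], [0.0, 0.0, 0.0, 1.0]] ['mtx', 'world_from_camera']
```

View pics/top0.png

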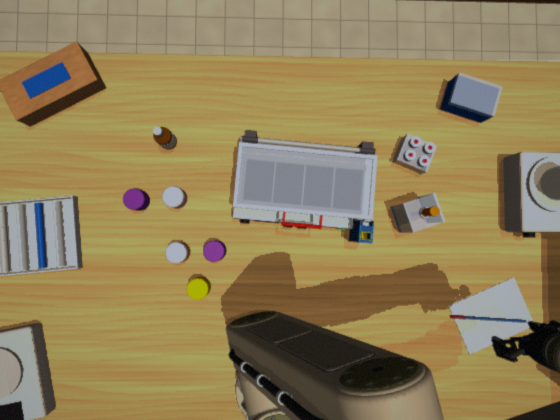

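View pics/scene0.png

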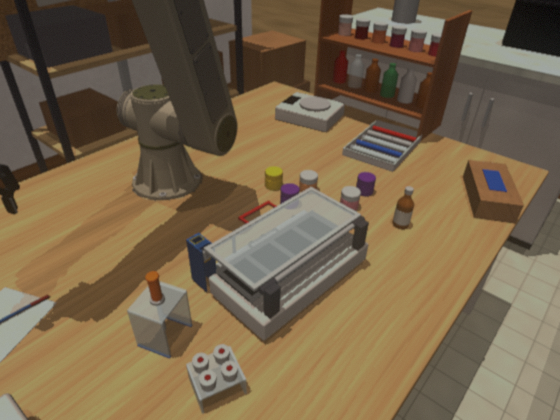

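Top view: white‑capped jars at (173,197) and (176,252); purple look‑alikes at (135,199) and (214,251), yellow at (198,288); rod at (431,212) in its stand; blue catch box at (361,231) with the shaker behind it. Scene view: the same jars at (308,180) and (350,195). Now a close crop to check the choice.

Run:
```python
from h import *
p=cv2.imread('pics/scene0.png');q=cv2.imread('pics/top0.png')
a=cv2.resize(p[155:240,245:425],(720,340),interpolation=3)
b=cv2.resize(q[120:260,230:450],(440,280),interpolation=3)
im=np.zeros((600,800,3),np.uint8);im[:320,:720]=a[:320];im[320:600,:440]=b
b=cv2.resize(q[180:300,120:240],(280,280),interpolation=3);im[320:600,460:740]=b
cv2.imwrite('pics/c1.png',im)
for n,u,v in [('jarA',173,197),('jarB',176,252),('pur1',135,199),('pur2',214,251),('yel',198,288)]:
    d=np.load('pics/top0.png.npz')['d'];print(n,pt('top',u,v,d[v,u]).round(3),onz('top',u,v,.06).round(3))
for n,u,v,z in [('rod',431,212,.18),('oil',165,138,.1),('mould',416,153,.08),('slot',366,236,.135)]:
    print(n,pt('top',u,v,d[v,u]).round(3),onz('top',u,v,z).round(3))
for u,v in [(250,136),(367,147),(302,220),(234,221),(235,210),(350,226),(242,140),(376,152)]:
    print(u,v,pt('top',u,v,d[v,u]).round(3))
```

```text
jarA [0.527 0.28  0.062] [0.528 0.281 0.06 ]
jarB [0.38  0.27  0.061] [0.38  0.271 0.06 ]
pur1 [0.522 0.382 0.06 ] [0.522 0.382 0.06 ]
pur2 [0.383 0.169 0.062] [0.383 0.169 0.06 ]
yel [0.284 0.211 0.059] [0.284 0.211 0.06 ]
rod [ 0.484 -0.374  0.184] [ 0.485 -0.375  0.18 ]
oil [0.68  0.297 0.093] [0.679 0.295 0.1  ]
mould [ 0.656 -0.387  0.049] [ 0.65  -0.376  0.08 ]
slot [ 0.425 -0.235  0.089] [ 0.425 -0.225  0.135]
250 136 [0.676 0.072 0.145]
367 147 [ 0.652 -0.227  0.143]
302 220 [ 0.468 -0.068  0.05 ]
234 221 [0.465 0.121 0.002]
235 210 [0.494 0.115 0.052]
350 226 [ 0.452 -0.2    0.052]
242 140 [0.667 0.092 0.141]
376 152 [ 0.667 -0.287  0.   ]
```

View pics/c1.png

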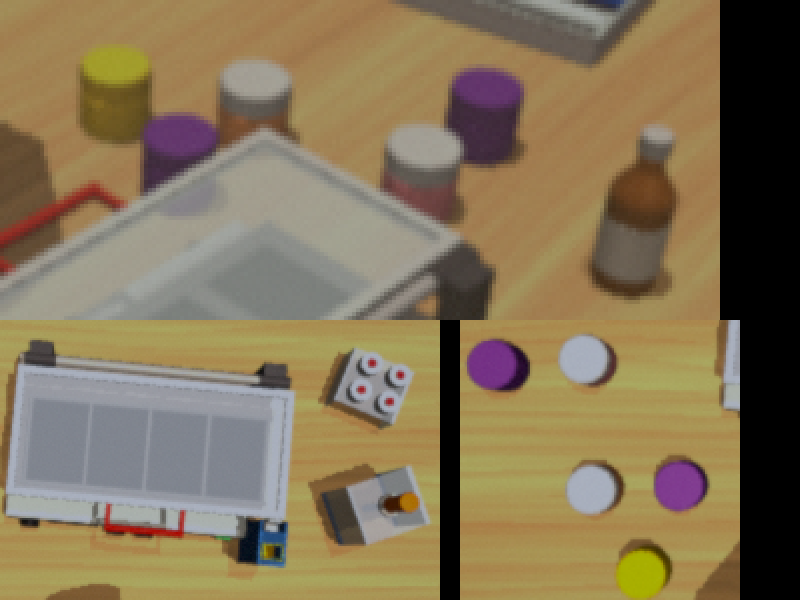

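Crop: pink jar (jar_b) at top (173,197), apricot jar (jar_d) at (176,252); all‑purple and all‑yellow ones are look‑alikes. No third or fourth jar seen so far (the arm hides some of the bench). Move above the rod for a close look.

>>> drive_tool(
  deltas=[
    [[0,0.03,0,-0.06,0,0,0],[0,0.09,-0.02,-0.1,0,0,9],[0,0.15,-0.03,-0.12,0,0,18],[0,0.21,-0.04,-0.12,0,0,25.8],[0,0.26,-0.05,-0.12,0,0,25.8],[0,0.29,-0.0525,-0.12,0,0,25.8],[0,0.29,-0.0525,-0.12,0,0,25.8],[0,0.29,-0.0525,-0.12,0,0,25.8]],
  ],
)

```text
clock: 1.1
tcp_pos: [0.4593, -0.382, 0.3508]
orientation: [-0.0, 0.999, -0.04, -0.001]
wrist_force: [-0.5, 0.0, -0.0]
finger_gap: 0.0853
grip_force: 0.0
```

```bash
cat >> h.py <<'E'
def rel(pos,yaw=-4.6,tilt=0,s=None):
    "delta in tool axes to a down pose: tool x at world yaw deg, then turned by tilt deg about tool y"
    s=s or get_state();w=s['orientation'];r=R.from_quat([w[1],w[2],w[3],w[0]])
    t=R.from_euler('z',yaw,degrees=True)*R.from_euler('x',180,degrees=True)*R.from_euler('y',tilt,degrees=True)
    d=r.inv().apply(np.array(pos)-s['tcp_pos']);q=(r.inv()*t).as_rotvec(degrees=True)
    print('rel',d.round(4),'rot',q.round(2),'| tcp',s['tcp_pos'].round(4),'F',s['wrist_force'].round(1),'gap',round(float(s['finger_gap']),4),'t',round(float(s['clock']),2))
E
python3 - <<'E'
from h import *
rel([.46,-.375,.35])
save('wrist','pics/w1.png');save('top','pics/top1.png');save('scene','pics/scene1.png')
c=calibration('wrist');print(np.round(c['mtx'],1).tolist(),np.round(c['world_from_camera'],3).tolist())
a=cv2.imread('pics/top1.png');b=cv2.imread('pics/w1.png');s=cv2.imread('pics/scene1.png')
im=np.zeros((600,800,3),np.uint8);im[:420,:560]=b;im[420:,:240]=cv2.resize(a,(240,180));im[420:,250:490]=cv2.resize(s,(240,180));cv2.imwrite('pics/c2.png',im)
E
```

```text
rel [ 0.0002 -0.007   0.0008] rot [-0.02  0.06  0.06] | tcp [ 0.4593 -0.382   0.3508] F [-0.5  0.  -0. ] gap 0.0853 t 1.1
[[325.2, 0.0, 280.2], [0.0, 325.2, 210.7], [0.0, 0.0, 1.0]] [[-0.08, 0.944, 0.32, 0.54], [-0.997, -0.076, -0.026, -0.389], [0.0, -0.321, 0.947, 0.493], [0.0, 0.0, 0.0, 1.0]]
```

View pics/c2.png

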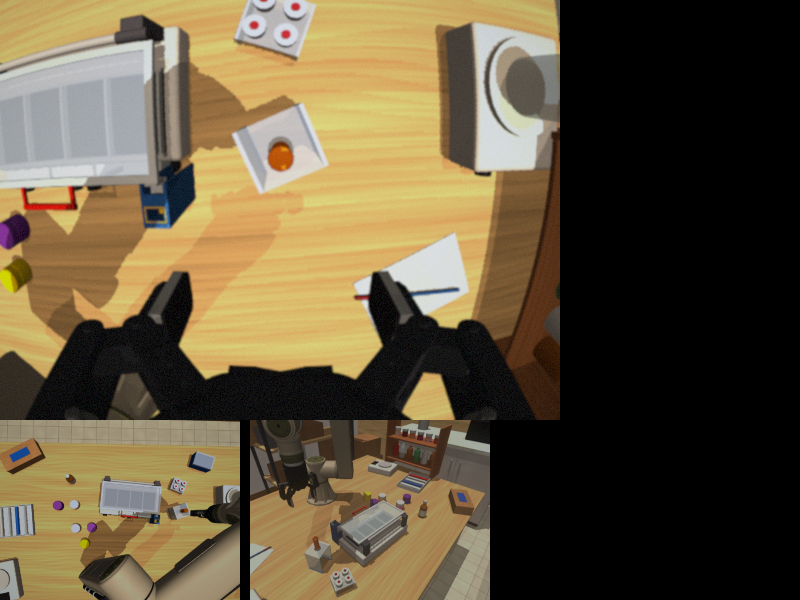

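Wrist: rod cap at (280,156) centred over its stand, slot yellow frame at (154,214), handle bar (50,206). No further jars appear.

```bash
cat >> h.py <<'E'
def blob(p,lo,hi,box=None,minA=15):
    hsv=cv2.cvtColor(p,cv2.COLOR_RGB2HSV);m=cv2.inRange(hsv,lo,hi)
    if box: b=np.zeros_like(m);b[box[1]:box[3],box[0]:box[2]]=1;m*=b
    n,l,s,c=cv2.connectedComponentsWithStats(m)
    return [(s[i,4],c[i].round(1),s[i,:4].tolist()) for i in range(1,n) if s[i,4]>=minA]
E
python3 - <<'E'
from h import *
z=np.load('pics/w1.png.npz');p,d=z['p'],z['d'];c=calibration('wrist')
print([p[157,280],p[215,150],p[240,150], p[206,50]])
o=blob(p,(5,200,120),(18,255,255),(240,120,320,190));print('rod',o)
for a,uv,_ in o[:3]:print(onz('wrist',*uv,.185,c).round(4),pt('wrist',*uv,d[int(uv[1]),int(uv[0])],c).round(4))
y=blob(p,(18,120,60),(35,255,255),(141,195,170,230),5);print('slot',y)
for a,uv,b in y:
  print(onz('wrist',*uv,.135,c).round(4))
  x,yy,w,h=b;print('boxcen',onz('wrist',x+(w-1)/2,yy+(h-1)/2,.135,c).round(4))
  for q in((x,yy),(x+w,yy),(x,yy+h),(x+w,yy+h)):print(onz('wrist',*q,.135,c).round(4))
# stand corners
for u,v in [(233,134),(299,104),(327,165),(263,192)]:print('stand',onz('wrist',u,v,.115,c).round(4),d[v,u])
# handle
r=blob(p,(0,150,80),(5,255,255),(15,180,90,215));print('handle',r)
for a,uv,b in r:print(onz('wrist',*uv,.14,c).round(4))
big=cv2.resize(p[150:240,0:200],(800,360),interpolation=cv2.INTER_CUBIC)[:,:,::-1]
b2=cv2.resize(p[95:200,225:335],(250,238),interpolation=cv2.INTER_CUBIC)[:,:,::-1]
im=np.zeros((600,800,3),np.uint8);im[:360]=big;im[362:600,:250]=b2;cv2.imwrite('pics/c3.png',im)
E
```

```text
[array([186,  85,   8], dtype=uint8), array([10, 19, 36], dtype=uint8), array([220, 170,  99], dtype=uint8), array([211,  21,  12], dtype=uint8)]
rod [(np.int32(448), array([280.1, 157.3]), [269, 145, 23, 25])]
[ 0.4892 -0.3851  0.185 ] [ 0.4892 -0.3851  0.1848]
slot [(np.int32(16), array([147.2, 207.6]), [144, 207, 8, 3]), (np.int32(39), array([159.6, 209.3]), [153, 207, 11, 7]), (np.int32(11), array([146.5, 219.1]), [145, 215, 5, 8]), (np.int32(7), array([149., 229.]), [146, 229, 7, 1])]
[ 0.4357 -0.2169  0.135 ]
boxcen [ 0.4351 -0.2172  0.135 ]
[ 0.4368 -0.2127  0.135 ]
[ 0.4359 -0.2236  0.135 ]
[ 0.433  -0.2118  0.135 ]
[ 0.4321 -0.2228  0.135 ]
[ 0.4321 -0.2332  0.135 ]
boxcen [ 0.4314 -0.2309  0.135 ]
[ 0.4358 -0.225   0.135 ]
[ 0.4346 -0.2397  0.135 ]
[ 0.4268 -0.2231  0.135 ]
[ 0.4257 -0.2379  0.135 ]
[ 0.4209 -0.2126  0.135 ]
boxcen [ 0.4216 -0.2135  0.135 ]
[ 0.4264 -0.2118  0.135 ]
[ 0.4259 -0.2187  0.135 ]
[ 0.4159 -0.2093  0.135 ]
[ 0.4154 -0.2163  0.135 ]
[ 0.4076 -0.2131  0.135 ]
boxcen [ 0.4076 -0.2131  0.135 ]
[ 0.4078 -0.2088  0.135 ]
[ 0.4072 -0.2187  0.135 ]
[ 0.4065 -0.2085  0.135 ]
[ 0.4059 -0.2183  0.135 ]
stand [ 0.5103 -0.3318  0.115 ] 0.36924055
stand [ 0.5385 -0.4108  0.115 ] 0.35884148
stand [ 0.4645 -0.4391  0.115 ] 0.38045624
stand [ 0.4372 -0.3602  0.115 ] 0.3922668
handle [(np.int32(367), array([ 49.1, 203.2]), [22, 187, 53, 23])]
[ 0.4566 -0.0634  0.14  ]
```

View pics/c3.png

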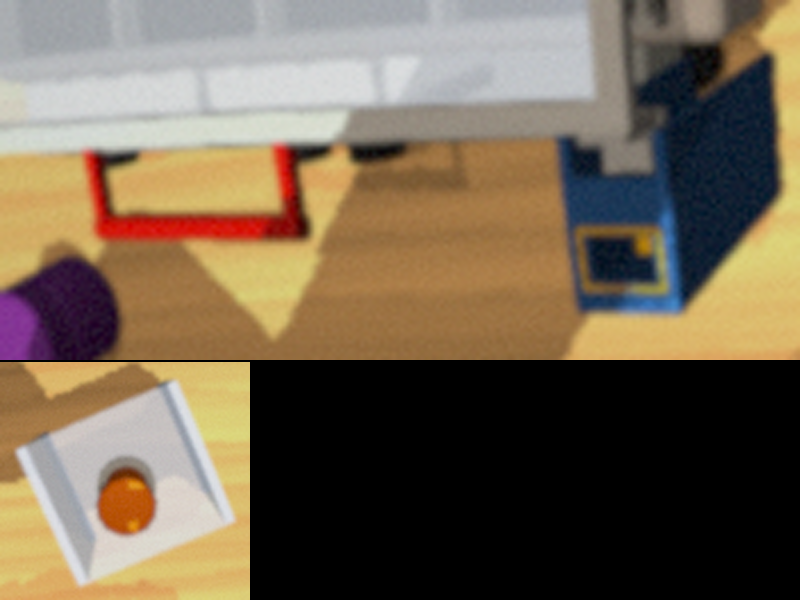

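Crop: slot frame centre about (155.2,215) in the wrist image, tongue and handle as described; the rod top measures z 0.185 and the stand's centre agrees to 2 mm. Grasp the rod.

>>> drive_tool(
  deltas=[
    [[0,0.03,0.0006,0,0,0,0],[0,0.03,0.0006,0.06,0,0,0],[0,0.03,0.0006,0.12,0,0,0],[0,0.03,0.0006,0.17,0,0,0],[0,0.03,0.0006,0.21,0,0,0],[0,0.03,0.0006,0.2235,0,0,0],[255,0.03,0.0006,0.2235,0,0,0],[255,0.03,0.0006,0.2235,0,0,0],[255,0.03,0.0006,0.2235,0,0,0],[255,0.03,0.0006,0.2235,0,0,0]],
  ],
  newtons=60,
)

```text
clock: 2.5
tcp_pos: [0.4902, -0.3855, 0.1295]
orientation: [0.001, 0.999, -0.04, 0.001]
wrist_force: [-0.2, 0.5, 5.4]
finger_gap: 0.0209
grip_force: 58.3
```

Run:
```python
from h import *
import h
T=np.array([[-0.08,0.944,0.32,0.54],[-0.997,-0.076,-0.026,-0.389],[0,-0.321,0.947,0.493],[0,0,0,1]])
c=calibration('wrist');c={'mtx':c['mtx'],'world_from_camera':T}
for u,v in [(144,206.5),(165,206.5),(166.2,223.2),(145.5,223.2),(155.2,215)]:
  print(onz('wrist',u,v,.135,c).round(4))
for u,v in [(24.5,206),(75,206)]:print('bar',onz('wrist',u,v,.14,c).round(4))
rel([.489,-.385,.128])
```

```text
[ 0.4378 -0.2126  0.135 ]
[ 0.4355 -0.2409  0.135 ]
[ 0.414  -0.2381  0.135 ]
[ 0.416  -0.2098  0.135 ]
[ 0.4257 -0.2256  0.135 ]
bar [ 0.4576 -0.0099  0.14  ]
bar [ 0.4489 -0.1099  0.14  ]
rel [-0.0013 -0.0004  0.0015] rot [ 0.1  -0.12  0.06] | tcp [ 0.4902 -0.3855  0.1295] F [-0.2  0.5  5.4] gap 0.0209 t 2.5
```

>>> drive_tool(
  deltas=[
    [[255,0,0,-0.04,0,0,0],[255,0,0,-0.09,0,0,0],[255,0,0,-0.135,0,0,0],[255,0,0,-0.153,0,0,0],[255,-0.03,-0.055,-0.153,0,0,0],[255,-0.055,-0.105,-0.153,0,0,0],[255,-0.07,-0.142,-0.153,0,0,0],[255,-0.0758,-0.1545,-0.153,0,0,0],[255,-0.0758,-0.1545,-0.153,0,0,0],[255,-0.0758,-0.1545,-0.153,0,0,0]],
  ],
)

```text
clock: 3.75
tcp_pos: [0.4268, -0.2261, 0.2808]
orientation: [0.0, 0.999, -0.04, 0.0]
wrist_force: [0.1, -0.6, -2.0]
finger_gap: 0.0205
grip_force: 59.1
```

Run:
```python
from h import *
rel([.427,-.2255,.28])
p,d,c=save('wrist','pics/w2.png');save('scene','pics/scene2.png');save('top','pics/top2.png')
im=np.zeros((600,800,3),np.uint8);im[:420,:560]=p[:,:,::-1]
s=cv2.imread('pics/scene2.png');im[:300,560:800]=cv2.resize(s[120:320,100:260],(240,300),interpolation=2)
im[300:480,560:800]=cv2.resize(cv2.imread('pics/top2.png'),(240,180),interpolation=2)
cv2.imwrite('pics/c4.png',im)
```

```text
rel [ 0.0001 -0.0006  0.0008] rot [ 0.05 -0.03  0.01] | tcp [ 0.4268 -0.2261  0.2808] F [ 0.1 -0.6 -2. ] gap 0.0205 t 3.75
```

View pics/c4.png

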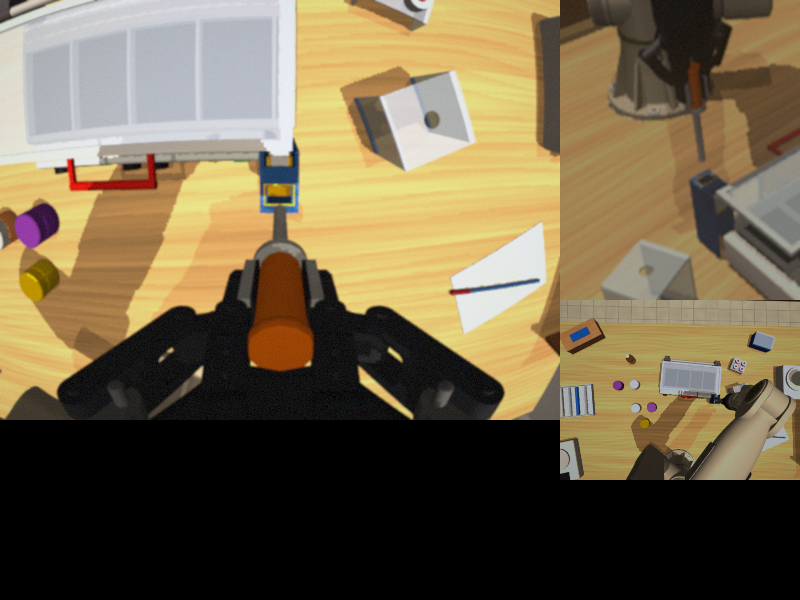

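Rod held upright, tip about (279,207), slot frame about (280,195), empty stand hole at (432,119). Measure tip against slot.

Run:
```python
from h import *
z=np.load('pics/w2.png.npz');p=z['p'];c=calibration('wrist')
crop=cv2.resize(p[140:260,220:340],(600,600),interpolation=cv2.INTER_CUBIC)[:,:,::-1];cv2.imwrite('pics/c5.png',crop)
for uv in [(279,207),(279,209)]:print('tip',onz('wrist',*uv,.171,c).round(4))
print('hole',onz('wrist',432,119,.115,c).round(4))
```

```text
tip [ 0.4259 -0.225   0.171 ]
tip [ 0.4241 -0.2249  0.171 ]
hole [ 0.4885 -0.3839  0.115 ]
```

View pics/c5.png

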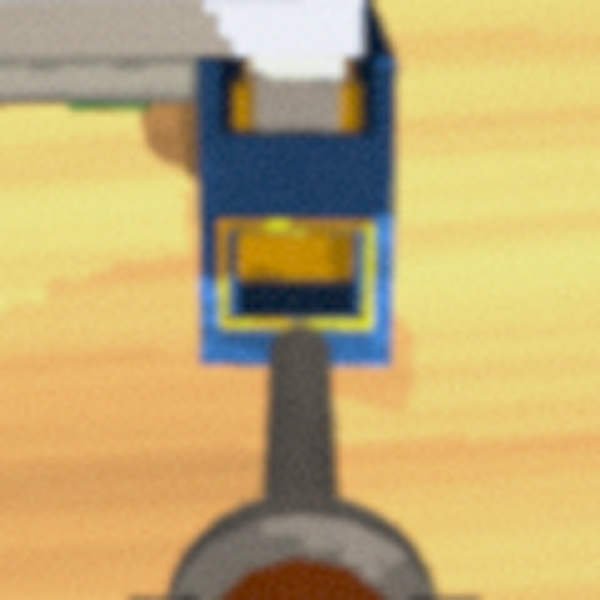

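Run:
```python
from h import *
c=calibration('wrist')
print('tip',onz('wrist',280,206.5,.173,c).round(4))
for u,v in[(218,220),(375,220),(378,330),(220,330),(297.5,275)]:print('slot',onz('wrist',220+u/5-.4,140+v/5-.4,.135,c).round(4))
```

```text
tip [ 0.4269 -0.2259  0.173 ]
slot [ 0.4376 -0.2114  0.135 ]
slot [ 0.4354 -0.2399  0.135 ]
slot [ 0.4143 -0.2391  0.135 ]
slot [ 0.4166 -0.2098  0.135 ]
slot [ 0.4261 -0.225   0.135 ]
```

>>> drive_tool(
  deltas=[
    [[255,-0.0008,-0.0008,0,0,0,0],[255,-0.0008,-0.0008,0.025,0,0,0],[255,-0.0008,-0.0008,0.04,0,0,0],[255,-0.0008,-0.0008,0.055,0,0,0],[255,-0.0008,-0.0008,0.07,0,0,0],[255,-0.0008,-0.0008,0.08,0,0,0],[255,-0.0008,-0.0008,0.086,0,0,0],[255,-0.0008,-0.0008,0.09,0,0,0],[255,-0.0008,-0.0008,0.093,0,0,0],[255,-0.0008,-0.0008,0.093,0,0,0]],
  ],
)

```text
clock: 5.15
tcp_pos: [0.4256, -0.2245, 0.188]
orientation: [0.001, 0.999, -0.04, 0.0]
wrist_force: [-0.0, -1.9, 2.1]
finger_gap: 0.0206
grip_force: 58.5
```

Run:
```python
from h import *
rel([.426,-.225,.1878])
p,d,c=save('wrist','pics/w3.png')
r=blob(p,(0,150,80),(5,255,255));print(r)
for a,uv,b in r:
  for z in(.14,.163):print(onz('wrist',*uv,z,c).round(4))
```

```text
rel [0.0004 0.0005 0.0002] rot [ 0.07 -0.03  0.04] | tcp [ 0.4256 -0.2245  0.188 ] F [-0.  -1.9  2.1] gap 0.0206 t 5.15
[(np.int32(1392), array([ 55.2, 218.7]), [0, 179, 92, 54]), (np.int32(15), array([480.9, 322.9]), [477, 321, 8, 5])]
[ 0.4495 -0.0581  0.14  ]
[ 0.4564 -0.079   0.163 ]
[ 0.326  -0.3919  0.14  ]
[ 0.3478 -0.3724  0.163 ]
```

>>> drive_tool(
  deltas=[
    [[255,0,0,0.003,0,0,0],[255,0,0,0.005,0,0,0],[255,0,0,0.005,0,0,0],[255,0,0,0.005,0,0,0]],
  ],
)

```text
clock: 5.7
tcp_pos: [0.4256, -0.2242, 0.183]
orientation: [0.0, 0.999, -0.04, 0.0]
wrist_force: [1.1, -1.1, 5.1]
finger_gap: 0.0205
grip_force: 58.7
```

Run:
```python
from h import *
rel([.426,-.225,.183])
p,d,c=save('wrist','pics/w4.png');save('scene','pics/scene4.png');save('top','pics/top4.png')
r=blob(p,(0,150,80),(5,255,255));print(r)
im=np.zeros((600,800,3),np.uint8);im[:420,:560]=p[:,:,::-1]
s=cv2.imread('pics/scene4.png');im[:200,560:800]=cv2.resize(s[160:300,170:338],(240,200),interpolation=2)
s=cv2.imread('pics/scene0.png');im[200:400,560:800]=cv2.resize(s[160:300,170:338],(240,200),interpolation=2)
cv2.imwrite('pics/c6.png',im)
```

```text
rel [ 0.0005  0.0008 -0.    ] rot [ 0.02 -0.02  0.04] | tcp [ 0.4256 -0.2242  0.183 ] F [ 1.1 -1.1  5.1] gap 0.0205 t 5.7
[(np.int32(1383), array([ 52.9, 221.1]), [0, 181, 89, 55]), (np.int32(21), array([493.4, 323. ]), [489, 321, 10, 5])]
```

View pics/c6.png

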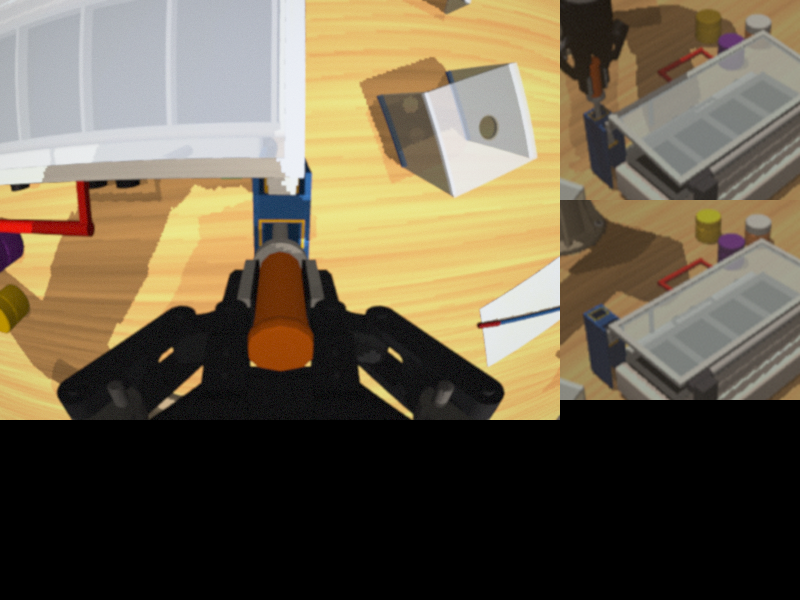

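Guard has sprung up (scene inset: front edge higher than before; red bar displaced). Return the rod to its stand.

>>> drive_tool(
  deltas=[
    [[255,0,0,-0.04,0,0,0],[255,0,0,-0.08,0,0,0],[255,0,0,-0.096,0,0,0],[255,0.03,0.055,-0.096,0,0,0],[255,0.055,0.11,-0.096,0,0,0],[255,0.0715,0.145,-0.096,0,0,0],[255,0.0766,0.1552,-0.096,0,0,0],[255,0.0766,0.1552,-0.096,0,0,0],[255,0.0766,0.1552,-0.065,0,0,0],[255,0.0766,0.1552,-0.035,0,0,0],[255,0.0766,0.1552,-0.015,0,0,0],[255,0.0766,0.1552,-0.015,0,0,0]],
  ],
)

```text
clock: 7.35
tcp_pos: [0.4884, -0.3823, 0.1964]
orientation: [-0.001, 0.999, -0.039, -0.001]
wrist_force: [0.5, 0.1, -1.8]
finger_gap: 0.0205
grip_force: 60.1
```

Run:
```python
from h import *
rel([.4895,-.385,.1295])
p,d,c=save('scene','pics/scene5.png');w,_,_=save('wrist','pics/w5.png')
im=np.zeros((420,800,3),np.uint8);im[:420,:420]=cv2.resize(p[240:380,80:220],(420,420),interpolation=2)[:,:,::-1]
im[:380,420:]=cv2.resize(w[100:300,180:380],(380,380))[:,:,::-1];cv2.imwrite('pics/c7.png',im)
```

```text
rel [0.0015 0.0028 0.0669] rot [-0.16  0.17  0.12] | tcp [ 0.4884 -0.3823  0.1964] F [ 0.5  0.1 -1.8] gap 0.0205 t 7.35
```

View pics/c7.png

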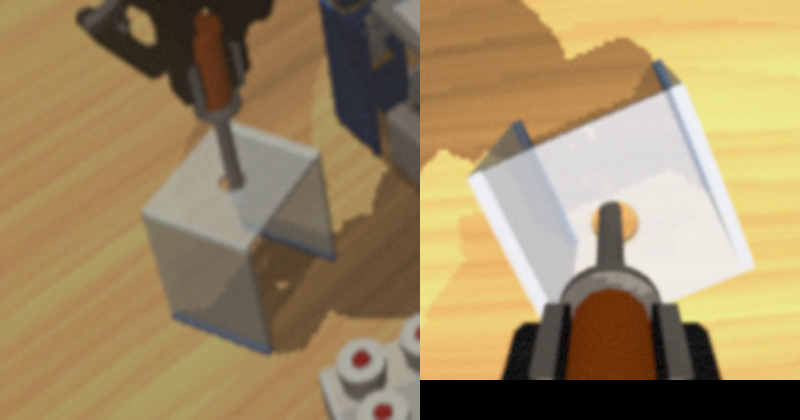

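Tip is already inside the hole with no side force; lower gently and release.

>>> drive_tool(
  deltas=[
    [[255,0.001,0.0015,0.02,0,0,0],[255,0.001,0.0015,0.045,0,0,0],[255,0.001,0.0015,0.06,0,0,0],[255,0.001,0.0015,0.0665,0,0,0],[255,0.001,0.0015,0.0665,0,0,0],[255,0.001,0.0015,0.0665,0,0,0]],
  ],
)

```text
clock: 8.2
tcp_pos: [0.4908, -0.3868, 0.1323]
orientation: [0.001, 0.999, -0.04, 0.001]
wrist_force: [0.1, -0.4, -1.1]
finger_gap: 0.0206
grip_force: 60.2
```

>>> drive_tool(
  deltas=[
    [[255,0,0,0.002,0,0,0],[255,0,0,0.003,0,0,0],[0,0,0,0.003,0,0,0],[0,0,0,0.003,0,0,0],[0,0,0,0.003,0,0,0],[0,0,0,0.003,0,0,0],[0,0,0,-0.03,0,0,0],[0,0,0,-0.09,0,0,0],[0,0,0,-0.15,0,0,0],[0,0,0,-0.21,0,0,0],[0,0,0,-0.22,0,0,0],[0,0,0,-0.22,0,0,0]],
  ],
)

```text
clock: 9.7
tcp_pos: [0.4907, -0.3867, 0.3516]
orientation: [0.001, 0.999, -0.04, 0.001]
wrist_force: [0.2, -0.2, -0.2]
finger_gap: 0.0854
grip_force: 0.0
```

Run:
```python
from h import *
rel([.40,-.06,.35])
p,d,c=save('wrist','pics/w6.png')
o=blob(p,(5,200,120),(18,255,255),(180,80,380,250));print('rod',o)
for a,uv,_ in o[:3]:print(onz('wrist',*uv,.185,c).round(4),pt('wrist',*uv,d[int(uv[1]),int(uv[0])],c).round(4))
p,d,c=save('top','pics/top6.png')
r=blob(p,(0,150,80),(6,255,255),(250,180,360,260));print(r)
for a,uv,b in r:print(onz('top',*uv,.162,c).round(4))
```

```text
rel [-0.1163 -0.3185  0.0012] rot [ 0.06 -0.07  0.05] | tcp [ 0.4907 -0.3867  0.3516] F [ 0.2 -0.2 -0.2] gap 0.0854 t 9.7
rod [(np.int32(255), array([278.3, 189.1]), [269, 177, 22, 24])]
[ 0.4901 -0.3851  0.185 ] [ 0.4898 -0.3851  0.184 ]
[(np.int32(185), array([302.5, 223. ]), [282, 211, 41, 17])]
[ 0.4567 -0.0603  0.162 ]
```

Run:
```python
from h import *
s=get_state();print(np.degrees(s['joint_pos']).round(1))
for u in(85,-95): rel([.40,-.06,.30],yaw=u)
z=np.load('pics/top6.png.npz');p,d=z['p'],z['d']
for u in range(284,322,5):
  for v in range(218,230):
    pass
m=blob(p,(0,150,80),(6,255,255),(250,180,360,260));print(m)
hs=cv2.inRange(cv2.cvtColor(p,cv2.COLOR_RGB2HSV),(0,150,80),(6,255,255))[:,250:360]
ys,xs=np.nonzero(hs[200:240]);
for y in range(205,235):
  k=np.nonzero(hs[y])[0]
  if len(k):print(y,k.min()+250,k.max()+250,len(k),np.round(d[y,302],3))
```

```text
[-45.6  24.6  28.8  94.3  -0.  139. ]
rel [-0.1155 -0.3178  0.0501] rot [-1.900e-01  2.000e-02 -8.956e+01] | tcp [ 0.49   -0.3861  0.3493] F [0.1 0.3 0. ] gap 0.0851 t 9.8
rel [-0.1155 -0.3178  0.0501] rot [2.000e-02 1.900e-01 9.044e+01] | tcp [ 0.49   -0.3861  0.3493] F [0.1 0.3 0. ] gap 0.0851 t 9.8
[(np.int32(185), array([302.5, 223. ]), [282, 211, 41, 17])]
211 284 284 1 1.039
212 284 284 1 1.04
213 284 284 1 1.152
214 284 284 1 1.152
215 284 322 3 1.151
216 284 322 3 1.152
217 283 322 4 1.155
218 283 322 4 1.154
219 283 322 4 1.153
220 283 322 4 1.153
221 283 322 7 1.155
222 282 322 20 1.152
223 282 322 30 1.037
224 283 322 40 1.035
225 289 322 34 1.032
226 302 322 21 1.033
227 316 322 7 1.163
```

>>> drive_tool(
  deltas=[
    [[170,-0.01,-0.04,0,0,0,-10],[170,-0.02,-0.08,0,0,0,-20],[170,-0.03,-0.12,0.02,0,0,-30],[170,-0.04,-0.16,0.04,0,0,-40],[170,-0.045,-0.2,0.06,0,0,-50],[170,-0.05,-0.24,0.08,0,0,-60],[170,-0.055,-0.28,0.09,0,0,-70],[170,-0.06,-0.31,0.09,0,0,-80],[170,-0.063,-0.3215,0.09,0,0,-89.8],[170,-0.063,-0.3215,0.09,0,0,-89.8],[170,-0.063,-0.3215,0.09,0,0,-89.8]],
  ],
)

```text
clock: 11.18
tcp_pos: [0.4526, -0.0611, 0.2603]
orientation: [-0.001, 0.737, 0.676, -0.001]
wrist_force: [-0.4, 0.4, 0.1]
finger_gap: 0.0285
grip_force: 0.0
```

Run:
```python
from h import *
rel([.453,-.0605,.2],yaw=85.2)
p,d,c=save('wrist','pics/w7.png');cv2.imwrite('pics/w7.png',p[:,:,::-1])
top,dt,ct=save('top','pics/top7.png');save('scene','pics/scene7.png')
print(blob(p,(0,150,80),(6,255,255)))
im=np.zeros((420,800,3),np.uint8);im[:,:560]=p[:,:,::-1];im[:180,560:]=cv2.resize(top,(240,180))[:,:,::-1];im[180:360,560:]=cv2.resize(cv2.imread('pics/scene7.png'),(240,180))
cv2.imwrite('pics/c8.png',im)
```

```text
rel [0.0006 0.0004 0.0603] rot [-0.1  -0.01 -0.13] | tcp [ 0.4526 -0.0611  0.2603] F [-0.4  0.4  0.1] gap 0.0285 t 11.18
[(np.int32(1687), array([288.9, 203.9]), [278, 148, 46, 123])]
```

View pics/c8.png

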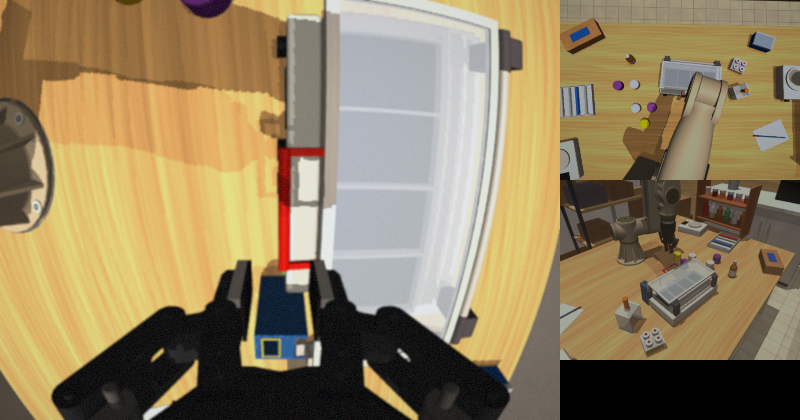

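Wrist: red bar from (283,150) to (284,268), plate edge at u≈328; top inset shows no jar where the arm used to be, so only two jars. Locate the bar.

Run:
```python
from h import *
c=calibration('wrist');d=np.load('pics/w7.png.npz')['d']
for u,v in[(282.5,152),(283.5,208),(285,266)]:print(onz('wrist',u,v,.1625,c).round(4),pt('wrist',u,v,d[int(v),int(u)],c).round(4))
for u,v in[(330,208)]:print('edge',onz('wrist',u,v,.162,c).round(4),pt('wrist',u,v,d[int(v),int(u)],c).round(4))
```

```text
[ 0.4575 -0.0145  0.1625] [ 0.4576 -0.0138  0.1678]
[ 0.4547 -0.0583  0.1625] [ 0.4548 -0.0562  0.1689]
[ 0.4518 -0.1093  0.1625] [ 0.452  -0.1055  0.1695]
edge [ 0.4911 -0.0615  0.162 ] [ 0.4909 -0.061   0.1636]
```

>>> drive_tool(
  deltas=[
    [[170,0,0.002,0.05,0,0,0],[170,0,0.002,0.085,0,0,0],[170,0,0.002,0.105,0,0,0],[170,0,0.002,0.108,0,0,0],[255,0,0.002,0.108,0,0,0],[255,0,0.002,0.108,0,0,0],[255,0,0.002,0.108,0,0,0],[255,0,0.002,0.108,0,0,0]],
  ],
  newtons=50,
)

```text
clock: 12.32
tcp_pos: [0.4554, -0.0615, 0.1539]
orientation: [0.001, 0.736, 0.677, -0.0]
wrist_force: [-0.9, -1.3, 1.2]
finger_gap: 0.0076
grip_force: 49.0
```

>>> drive_tool(
  deltas=[
    [[255,0,0.0055,-0.029,0,0,0],[255,0,0.0156,-0.058,0,0,0],[255,0.0004,0.03,-0.0854,0,0,0],[255,0.0006,0.048,-0.11,0,0,0],[255,0.001,0.07,-0.132,0,0,0]],
  ],
)

```text
clock: 12.95
tcp_pos: [0.5225, -0.0671, 0.2865]
orientation: [-0.0, 0.736, 0.677, -0.003]
wrist_force: [-5.9, -7.0, -0.0]
finger_gap: 0.0074
grip_force: 48.7
```

Run:
```python
from h import *
rel([.5254,-.066,.285],yaw=85.2)
p,d,c=save('wrist','pics/w8.png');cv2.imwrite('pics/w8.png',p[:,:,::-1]);s,_,_=save('scene','pics/scene8.png')
im=np.zeros((420,800,3),np.uint8);im[:,:560]=p[:,:,::-1];im[:240,560:]=cv2.resize(s[60:300,160:400],(240,240))[:,:,::-1]
cv2.imwrite('pics/c9.png',im)
```

```text
rel [0.0013 0.0028 0.0015] rot [-0.28  0.22 -0.02] | tcp [ 0.5225 -0.0671  0.2865] F [-5.9 -7.  -0. ] gap 0.0074 t 12.95
```

View pics/c9.png

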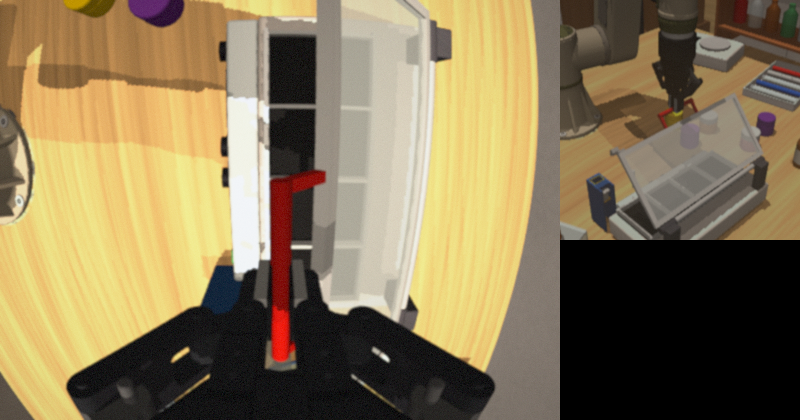

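The bar is pinched and the guard follows (about half open). Continue the arc.

>>> drive_tool(
  deltas=[
    [[255,0.0004,0.0247,-0.0183,0,0,0],[255,0.0008,0.052,-0.0326,0,0,0],[255,0.001,0.081,-0.0427,0,0,0],[255,0.0014,0.111,-0.0484,0,0,0],[255,0.0018,0.1356,-0.0497,0,0,0],[255,0.0018,0.1356,-0.0497,0,0,0],[255,0.0018,0.1356,-0.0497,0,0,0]],
  ],
)

```text
clock: 13.92
tcp_pos: [0.6627, -0.0763, 0.3381]
orientation: [0.004, 0.736, 0.677, 0.002]
wrist_force: [2.3, -2.7, 9.4]
finger_gap: 0.0075
grip_force: 51.9
```

Run:
```python
from h import *
rel([.66,-.078,.333],yaw=85.2)
p,d,c=save('wrist','pics/w9.png');s,_,_=save('scene','pics/scene9.png')
im=np.zeros((420,800,3),np.uint8);im[:,:560]=p[:,:,::-1];im[:240,560:]=cv2.resize(s[40:300,180:440],(240,240))[:,:,::-1]
cv2.imwrite('pics/c10.png',im)
```

```text
rel [-0.0019 -0.0026  0.005 ] rot [ 0.49  0.09 -0.02] | tcp [ 0.6627 -0.0763  0.3381] F [ 2.3 -2.7  9.4] gap 0.0075 t 13.93
```

View pics/c10.png

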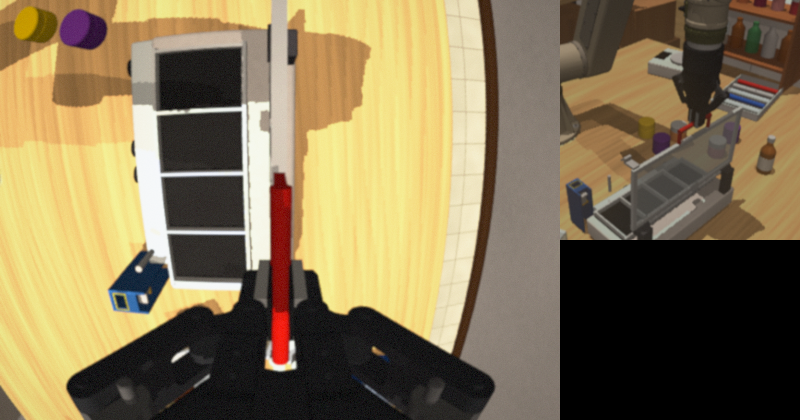

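Guard is upright (edge-on in the wrist view at u≈280), compartments clear at (201,80)…(208,257), no obstruction. Measure the pockets from this view, release and go to the apricot jar.

Run:
```python
from h import *
c=calibration('wrist')
for n,q in {'p4':[(157,52),(242,47),(242,107),(160,113)],'p3':[(161,119),(242,113),(244,171),(165,175)],'p2':[(166,180),(244,177),(244,229),(168,233)],'p1':[(169,237),(244,234),(245,279),(174,282)]}.items():
  P=np.array([onz('wrist',u,v,.084,c) for u,v in q]);print(n,P.mean(0).round(4),np.linalg.norm(P[1]-P[0]).round(3),np.linalg.norm(P[2]-P[1]).round(3))
```

```text
p4 [0.5747 0.0484 0.084 ] 0.107 0.074
p3 [ 0.5691 -0.0333  0.084 ] 0.103 0.072
p2 [ 0.5611 -0.1124  0.084 ] 0.103 0.07
p1 [ 0.5517 -0.1899  0.084 ] 0.105 0.069
```

>>> drive_tool(
  deltas=[
    [[170,0,0,0,0,0,0],[170,0,0,0,0,0,0],[170,0,0,-0.04,0,0,0],[170,0,0,-0.07,0,0,0],[100,0.03,-0.03,-0.07,0,0,0],[0,0.07,-0.07,-0.05,0,0,0],[0,0.11,-0.11,-0.02,0,0,0],[0,0.15,-0.15,0.02,0,0,0],[0,0.19,-0.19,0.06,0,0,0],[0,0.23,-0.23,0.1,0,0,0],[0,0.27,-0.27,0.12,0,0,0],[0,0.3,-0.3,0.138,0,0,0]],
  ],
)

```text
clock: 15.52
tcp_pos: [0.3857, 0.248, 0.1967]
orientation: [-0.0, 0.736, 0.677, -0.0]
wrist_force: [0.3, 1.3, 0.2]
finger_gap: 0.0852
grip_force: 0.0
```

Run:
```python
from h import *
p,d,c=save('wrist','pics/w10.png');t,dt,ct=save('top','pics/top10.png');s,_,_=save('scene','pics/scene10.png')
rel([.38,.27,.022],yaw=85.2)
def caps(n,im,c,zz=.06):
  hsv=cv2.cvtColor(im,cv2.COLOR_RGB2HSV);m=cv2.inRange(hsv,(0,0,120),(179,60,255));n_,l,st,ce=cv2.connectedComponentsWithStats(m)
  for i in range(1,n_):
    x,y,w,h,a=st[i]
    if a>120 and .6<w/h<1.6 and a/(w*h)>.6:print(n,ce[i].round(1),(w,h,a),onz(n,*ce[i],zz,c).round(4))
caps('wrist',p,c);caps('top',t,ct)
im=np.zeros((420,800,3),np.uint8);im[:,:560]=p[:,:,::-1];im[:180,560:]=cv2.resize(t,(240,180))[:,:,::-1];im[180:420,560:]=cv2.resize(s[40:300,180:440],(240,240))[:,:,::-1]
cv2.imwrite('pics/c11.png',im)
```

```text
rel [ 0.0217 -0.0052  0.1743] rot [-0.21  0.09  0.36] | tcp [0.3841 0.2482 0.1963] F [-0.1  0.   0.9] gap 0.0856 t 15.68
wrist [430.7 150.9] (np.int32(55), np.int32(60), np.int32(2558)) [0.5269 0.2831 0.06  ]
wrist [272.3 172.1] (np.int32(63), np.int32(63), np.int32(3134)) [0.3794 0.2724 0.06  ]
top [476.3  94. ] (np.int32(52), np.int32(43), np.int32(1421)) [ 0.8223 -0.5557  0.06  ]
top [172.4 196.1] (np.int32(22), np.int32(21), np.int32(358)) [0.53   0.2826 0.06  ]
```

View pics/c11.png

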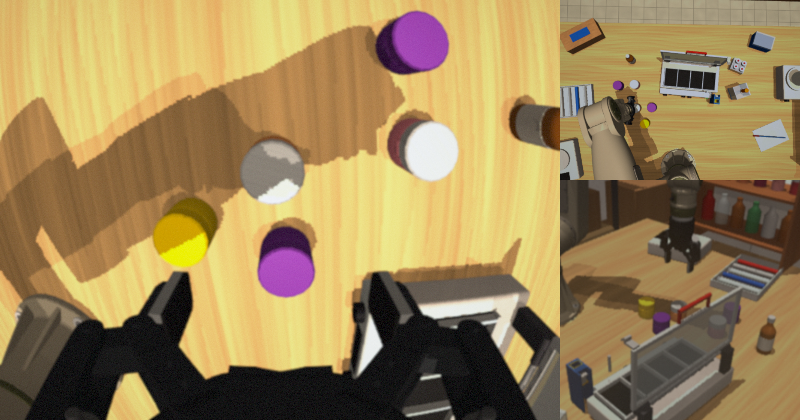

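Wrist: apricot jar at (272,172), pink at (431,151), look‑alikes purple (286,265)/(415,43), yellow (183,238); guard still upright. Grasp the apricot jar.

>>> drive_tool(
  deltas=[
    [[0,0.0237,-0.0065,0,0,0,0],[0,0.0237,-0.0065,0.05,0,0,0],[0,0.0237,-0.0065,0.1,0,0,0],[0,0.0237,-0.0065,0.14,0,0,0],[0,0.0237,-0.0065,0.165,0,0,0],[0,0.0237,-0.0065,0.173,0,0,0],[255,0.0237,-0.0065,0.173,0,0,0],[255,0.0237,-0.0065,0.173,0,0,0],[255,0.0237,-0.0065,0.173,0,0,0],[255,0.0237,-0.0065,0.173,0,0,0]],
  ],
  newtons=50,
)

```text
clock: 16.92
tcp_pos: [0.3843, 0.2715, 0.0263]
orientation: [0.001, 0.736, 0.677, 0.001]
wrist_force: [0.3, -2.1, 7.3]
finger_gap: 0.0568
grip_force: 53.8
```

>>> drive_tool(
  deltas=[
    [[255,0,0,-0.03,0,0,0],[255,0,0,-0.08,0,0,0],[255,0,0,-0.13,0,0,0],[255,-0.02,0.01,-0.17,0,0,0],[255,-0.06,0.04,-0.19,0,0,0],[255,-0.1,0.07,-0.194,0,0,0],[255,-0.14,0.1,-0.194,0,0,0],[255,-0.18,0.13,-0.194,0,0,0],[255,-0.22,0.16,-0.194,0,0,0],[255,-0.26,0.19,-0.194,0,0,0],[255,-0.287,0.208,-0.194,0,0,0],[255,-0.287,0.208,-0.194,0,0,0]],
  ],
)

```text
clock: 18.42
tcp_pos: [0.5673, -0.0343, 0.2184]
orientation: [0.0, 0.737, 0.676, -0.0]
wrist_force: [-0.1, 0.3, -1.5]
finger_gap: 0.057
grip_force: 53.9
```

Run:
```python
from h import *
rel([.567,-.032,.0975],yaw=85.2)
p,d,c=save('wrist','pics/w11.png');s,_,_=save('scene','pics/scene11.png')
im=np.zeros((420,800,3),np.uint8);im[:,:560]=p[:,:,::-1];im[:240,560:]=cv2.resize(s[40:300,180:440],(240,240))[:,:,::-1]
cv2.imwrite('pics/c12.png',im)
```

```text
rel [ 0.0023 -0.0005  0.1209] rot [-0.01  0.02 -0.14] | tcp [ 0.5673 -0.0343  0.2184] F [-0.1  0.3 -1.5] gap 0.057 t 18.43
```

View pics/c12.png

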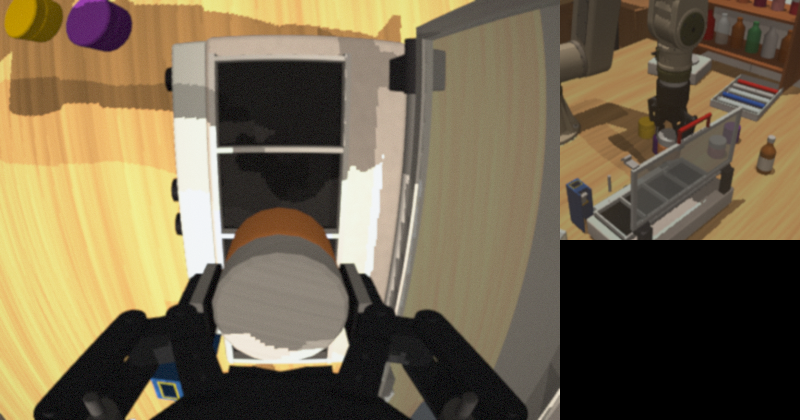

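Jar held upright over compartment 3; compartment 4 spans rows 60–145, compartment 3 rows 154–231. Check the pocket centres once more from here.

Run:
```python
from h import *
c=calibration('wrist')
for n,q in {'p4':[(217,60),(345,58),(341,145),(218,147)],'p3':[(218,154),(340,153),(337,231),(221,231)]}.items():
  P=np.array([onz('wrist',u,v,.084,c) for u,v in q]);print(n,P.mean(0).round(4),np.linalg.norm(P[1]-P[0]).round(3),np.linalg.norm(P[2]-P[1]).round(3))
```

```text
p4 [0.5717 0.0532 0.084 ] 0.107 0.076
p3 [ 0.564  -0.0268  0.084 ] 0.106 0.073
```

>>> drive_tool(
  deltas=[
    [[255,0.0045,-0.0015,0.03,0,0,0],[255,0.0045,-0.0015,0.07,0,0,0],[255,0.0045,-0.0015,0.1,0,0,0],[255,0.0045,-0.0015,0.116,0,0,0],[255,0.0045,-0.0015,0.122,0,0,0],[255,0.0045,-0.0015,0.122,0,0,0]],
  ],
)

```text
clock: 19.27
tcp_pos: [0.5658, -0.0274, 0.0977]
orientation: [0.0, 0.736, 0.677, 0.0]
wrist_force: [0.9, 0.7, -1.2]
finger_gap: 0.0566
grip_force: 53.9
```

>>> drive_tool(
  deltas=[
    [[255,0,0,0.001,0,0,0],[255,0,0,0.002,0,0,0],[50,0,0,0.002,0,0,0],[50,0,0,0.002,0,0,0],[50,0,0,0.002,0,0,0],[50,0,0,-0.04,0,0,0],[50,0,0,-0.1,0,0,0],[0,0.06,-0.015,-0.105,0,0,0],[0,0.12,-0.03,-0.105,0,0,0],[0,0.18,-0.045,-0.105,0,0,0],[0,0.23,-0.061,-0.105,0,0,0],[0,0.25,-0.061,-0.105,0,0,0]],
  ],
)

```text
clock: 20.78
tcp_pos: [0.5241, 0.2292, 0.2019]
orientation: [-0.0, 0.735, 0.678, -0.0]
wrist_force: [1.1, -1.0, 0.1]
finger_gap: 0.085
grip_force: 0.0
```

```bash
cat >> h.py <<'E'
def caps(n,im,c,zz=.06,vmin=110):
  hsv=cv2.cvtColor(im,cv2.COLOR_RGB2HSV);m=cv2.inRange(hsv,(0,0,vmin),(179,60,255));n_,l,st,ce=cv2.connectedComponentsWithStats(m)
  for i in range(1,n_):
    x,y,w,h,a=st[i]
    if a>120 and .6<w/h<1.6 and a/(w*h)>.6:print(n,ce[i].round(1),(w,h,a),onz(n,*ce[i],zz,c).round(4))
E
python3 - <<'E'
from h import *
rel([.528,.283,.023],yaw=85.2)
p,d,c=save('wrist','pics/w12.png');t,dt,ct=save('top','pics/top12.png')
caps('wrist',p,c);caps('top',t,ct,.06);caps('top',t,ct,.13)
im=np.zeros((420,800,3),np.uint8);im[:,:560]=p[:,:,::-1];im[:240,560:]=cv2.resize(t[100:280,220:400],(240,240))[:,:,::-1]
im[240:,560:]=cv2.resize(t[160:300,100:240],(240,180))[:,:,::-1]
cv2.imwrite('pics/c13.png',im)
E
```

```text
rel [ 0.054  -0.0003  0.1789] rot [-0.02 -0.    0.25] | tcp [0.5241 0.2292 0.2019] F [ 1.1 -1.   0.1] gap 0.085 t 20.77
wrist [493.6 107.3] (np.int32(23), np.int32(29), np.int32(529)) [0.7426 0.3076 0.06  ]
wrist [283.5 137.2] (np.int32(64), np.int32(63), np.int32(3144)) [0.53   0.2829 0.06  ]
wrist [427.2 302. ] (np.int32(28), np.int32(24), np.int32(449)) [0.6802 0.0933 0.06  ]
top [476.2  94. ] (np.int32(52), np.int32(43), np.int32(1427)) [ 0.8223 -0.5555  0.06  ]
top [288.6 181.4] (np.int32(22), np.int32(22), np.int32(391)) [ 0.5725 -0.0307  0.06  ]
top [ 37.7 235.9] (np.int32(78), np.int32(80), np.int32(4369)) [0.4219 0.6351 0.06  ]
top [476.2  94. ] (np.int32(52), np.int32(43), np.int32(1427)) [ 0.7983 -0.5198  0.13  ]
top [288.6 181.4] (np.int32(22), np.int32(22), np.int32(391)) [ 0.5638 -0.0272  0.13  ]
top [ 37.7 235.9] (np.int32(78), np.int32(80), np.int32(4369)) [0.4225 0.5977 0.13  ]
```

View pics/c13.png

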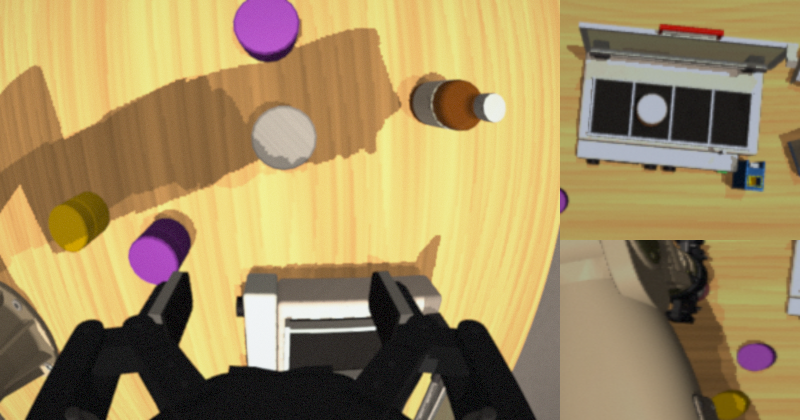

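Top inset: apricot jar standing in compartment 3. Pink jar at wrist (283,137) → (0.530,0.283). Grasp it.

>>> drive_tool(
  deltas=[
    [[0,0.05,0.0015,0,0,0,0],[0,0.054,0.0015,0,0,0,0],[0,0.054,0.0015,0.05,0,0,0],[0,0.054,0.0015,0.1,0,0,0],[0,0.054,0.0015,0.14,0,0,0],[0,0.054,0.0015,0.17,0,0,0],[0,0.054,0.0015,0.179,0,0,0],[255,0.054,0.0015,0.179,0,0,0],[255,0.054,0.0015,0.179,0,0,0],[255,0.054,0.0015,0.179,0,0,0],[255,0.054,0.0015,0.179,0,0,0]],
  ],
)

```text
clock: 22.25
tcp_pos: [0.5326, 0.2805, 0.0246]
orientation: [0.001, 0.736, 0.677, 0.001]
wrist_force: [-0.1, -1.6, 6.9]
finger_gap: 0.0569
grip_force: 53.7
```

>>> drive_tool(
  deltas=[
    [[255,0,0,-0.03,0,0,0],[255,0,0,-0.08,0,0,0],[255,0,0,-0.13,0,0,0],[255,-0.03,0.01,-0.17,0,0,0],[255,-0.08,0.02,-0.18,0,0,0],[255,-0.13,0.035,-0.18,0,0,0],[255,-0.18,0.05,-0.18,0,0,0],[255,-0.21,0.0596,-0.18,0,0,0],[255,-0.2275,0.0596,-0.18,0,0,0],[255,-0.2275,0.0596,-0.18,0,0,0],[255,-0.2275,0.0596,-0.15,0,0,0],[255,-0.2275,0.0596,-0.12,0,0,0]],
  ],
)

```text
clock: 23.75
tcp_pos: [0.5718, 0.0503, 0.1427]
orientation: [0.0, 0.735, 0.678, 0.001]
wrist_force: [-0.2, -1.1, -0.7]
finger_gap: 0.0569
grip_force: 53.6
```

Run:
```python
from h import *
rel([.573,.049,.0955],yaw=85.2)
```

```text
rel [-0.0012  0.0012  0.0472] rot [ 0.07 -0.03  0.15] | tcp [0.5718 0.0503 0.1427] F [-0.2 -1.1 -0.7] gap 0.0569 t 23.75
```

>>> drive_tool(
  deltas=[
    [[255,-0.001,0.001,0.02,0,0,0],[255,-0.001,0.001,0.04,0,0,0],[255,-0.001,0.001,0.046,0,0,0],[255,-0.001,0.001,0.048,0,0,0],[255,-0.001,0.001,0.048,0,0,0],[50,-0.001,0.001,0.048,0,0,0],[50,-0.001,0.001,0.048,0,0,0],[50,-0.001,0.001,0.048,0,0,0],[50,-0.001,0.001,0,0,0,0],[50,-0.001,0.001,-0.06,0,0,0],[50,-0.001,0.001,-0.1,0,0,0],[50,-0.001,0.001,-0.1,0,0,0]],
  ],
)

```text
clock: 25.25
tcp_pos: [0.5749, 0.0474, 0.2472]
orientation: [0.003, 0.736, 0.677, 0.003]
wrist_force: [1.2, -0.2, -0.4]
finger_gap: 0.0686
grip_force: 0.0
```

Run:
```python
from h import *
rel([.66,-.078,.40],yaw=85.2)
p,d,c=save('wrist','pics/w14.png');t,dt,ct=save('top','pics/top14.png')
caps('wrist',p,c,.13);caps('top',t,ct,.13)
r=blob(t,(0,150,60),(6,255,255),(250,80,360,260));print(r)
for a,uv,b in r:print(onz('top',*uv,.345,ct).round(4),pt('top',*uv,dt[int(uv[1]),int(uv[0])],ct).round(4))
```

```text
rel [-0.1178  0.0964 -0.152 ] rot [ 0.45 -0.01  0.04] | tcp [0.5749 0.0474 0.2472] F [ 1.2 -0.2 -0.4] gap 0.0686 t 25.25
top [476.3  94. ] (np.int32(52), np.int32(43), np.int32(1422)) [ 0.7983 -0.5199  0.13  ]
top [248.7 145. ] (np.int32(21), np.int32(17), np.int32(255)) [0.6566 0.0755 0.13  ]
top [290.4 181.4] (np.int32(17), np.int32(22), np.int32(315)) [ 0.5637 -0.0317  0.13  ]
top [ 37.9 235.8] (np.int32(78), np.int32(80), np.int32(4259)) [0.4229 0.5971 0.13  ]
[(np.int32(193), array([318.6, 122.2]), [295, 119, 48, 9])]
[ 0.6604 -0.0782  0.345 ] [ 0.6593 -0.0777  0.3491]
```

>>> drive_tool(
  deltas=[
    [[100,0,-0.01,-0.06,0,0,0],[170,0,-0.01,-0.12,0,0,0],[170,0,0,-0.17,0,0,0],[170,-0.04,0.03,-0.173,0,0,0],[170,-0.08,0.06,-0.173,0,0,0],[170,-0.11,0.09,-0.173,0,0,0],[170,-0.1173,0.0957,-0.173,0,0,0],[170,-0.1173,0.0957,-0.173,0,0,0]],
  ],
)

```text
clock: 26.35
tcp_pos: [0.6589, -0.0784, 0.4127]
orientation: [-0.002, 0.736, 0.677, -0.001]
wrist_force: [0.3, -0.8, -0.1]
finger_gap: 0.0286
grip_force: 0.0
```

Run:
```python
from h import *
rel([.6604,-.0775,.335],yaw=85.2)
p,d,c=save('wrist','pics/w15.png');t,dt,ct=save('top','pics/top15.png');s,_,_=save('scene','pics/scene15.png')
r=blob(p,(0,150,60),(6,255,255),(200,50,360,330));print(r)
for a,uv,b in r:
  x,y,w,h=b
  for q in[(uv[0],y+h*.3),tuple(uv)]:print(onz('wrist',*q,.345,c).round(4),pt('wrist',*q,d[int(q[1]),int(q[0])],c).round(4))
caps('wrist',p,c,.13)
im=np.zeros((420,800,3),np.uint8);im[:,:560]=p[:,:,::-1];im[:180,560:]=cv2.resize(t,(240,180))[:,:,::-1];im[180:420,560:]=cv2.resize(s[40:300,180:440],(240,240))[:,:,::-1]
cv2.imwrite('pics/c14.png',im)
```

```text
rel [0.001  0.0018 0.0777] rot [-0.27 -0.04 -0.05] | tcp [ 0.6589 -0.0784  0.4127] F [ 0.3 -0.8 -0.1] gap 0.0286 t 26.35
[(np.int32(1691), array([285.5, 221.9]), [279, 150, 15, 140])]
[ 0.663  -0.0539  0.345 ] [ 0.6631 -0.0526  0.3497]
[ 0.6614 -0.0752  0.345 ] [ 0.6615 -0.0732  0.3503]
```

View pics/c14.png

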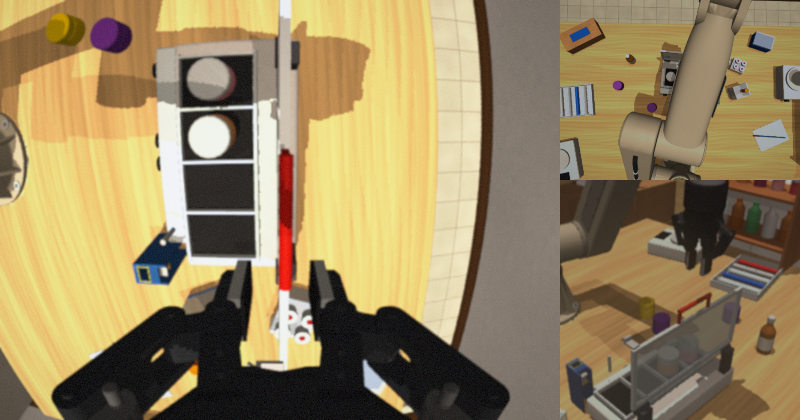

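I have now viewed 16 pictures, two more than the 14 allowed, so I'll work from numbers only from here. Both jars stand in compartments 4 and 3, at wrist (211,78) and (209,136). The bar is between the fingers at u≈285. Grip the bar.

>>> drive_tool(
  deltas=[
    [[170,0.001,0.0025,0.03,0,0,0],[170,0.001,0.0025,0.06,0,0,0],[170,0.001,0.0025,0.078,0,0,0],[170,0.001,0.0025,0.078,0,0,0],[255,0.001,0.0025,0.078,0,0,0],[255,0.001,0.0025,0.078,0,0,0],[255,0.001,0.0025,0.078,0,0,0],[255,0.001,0.0025,0.078,0,0,0]],
  ],
  newtons=60,
)

```text
clock: 27.5
tcp_pos: [0.6612, -0.076, 0.3396]
orientation: [0.001, 0.736, 0.677, 0.001]
wrist_force: [-1.0, 2.3, 5.4]
finger_gap: 0.0075
grip_force: 59.2
```

>>> drive_tool(
  deltas=[
    [[255,0,-0.0306,0.0017,0,0,0],[255,-0.0005,-0.0607,0.008,0,0,0],[255,-0.001,-0.0895,0.0187,0,0,0],[255,-0.0013,-0.1164,0.0336,0,0,0],[255,-0.0016,-0.1407,0.0523,0,0,0],[255,-0.002,-0.162,0.0745,0,0,0],[255,-0.0022,-0.1797,0.0996,0,0,0],[255,-0.0024,-0.1935,0.127,0,0,0],[255,-0.0025,-0.202,0.1523,0,0,0],[255,-0.0025,-0.2066,0.172,0,0,0],[255,-0.0025,-0.2066,0.172,0,0,0]],
  ],
)

```text
clock: 28.88
tcp_pos: [0.4558, -0.0597, 0.1649]
orientation: [-0.001, 0.736, 0.677, 0.003]
wrist_force: [5.1, 9.3, -2.6]
finger_gap: 0.0067
grip_force: 58.7
```

Run:
```python
from h import *
rel([.4545,-.0605,.1539],yaw=85.2)
p,d,c=save('wrist','pics/w16.png')
r=blob(p,(0,150,60),(6,255,255),(200,50,360,400));print(r)
for a,uv,b in r[:3]:
  x,y,w,h=b;q=(x+5,y+h*.4);print(pt('wrist',*q,d[int(q[1]),int(q[0])],c).round(4))
```

```text
rel [-0.001  -0.0013  0.011 ] rot [ 0.1  -0.33  0.07] | tcp [ 0.4558 -0.0597  0.1649] F [ 5.1  9.3 -2.6] gap 0.0067 t 28.88
[(np.int32(3638), array([288.9, 251.5]), [271, 179, 76, 180])]
[ 0.4542 -0.0424  0.1719]
```

>>> drive_tool(
  deltas=[
    [[255,0,0,0.008,0,0,0],[255,0,0,0.014,0,0,0],[255,0,0.0005,0.019,0,0,0],[255,0,0.0005,0.024,0,0,0],[255,0,0.0005,0.028,0,0,0],[255,0,0.0005,0.028,0,0,0]],
  ],
  newtons=100,
)

```text
clock: 29.68
tcp_pos: [0.4543, -0.0595, 0.138]
orientation: [-0.002, 0.736, 0.677, 0.001]
wrist_force: [-3.4, 9.2, 4.4]
finger_gap: 0.0049
grip_force: 99.0
```

```bash
cat > bar.py <<'E'
from h import *
rel([.4545,-.0605,.1539],yaw=85.2)
p,d,c=save('wrist','pics/w17.png')
r=blob(p,(0,150,60),(6,255,255),(150,30,380,400))
for a,uv,b in r[:3]:
  x,y,w,h=b;print(a,b)
  for f in(.2,.4):q=(x+6,y+h*f);print(pt('wrist',*q,d[int(q[1]),int(q[0])],c).round(4))
E
python3 bar.py
```

```text
rel [-0.0009  0.0002 -0.0159] rot [-0.09 -0.3   0.06] | tcp [ 0.4543 -0.0595  0.138 ] F [-3.4  9.2  4.4] gap 0.0049 t 29.68
3438 [271, 179, 77, 179]
[ 0.4547 -0.0243  0.146 ]
[ 0.4532 -0.0423  0.1445]
```

>>> drive_tool(
  deltas=[
    [[255,0,0,0.002,0,0,0],[255,0,0,0.004,0,0,0],[255,0,0,0.004,0,0,0]],
  ],
)

```text
clock: 30.1
tcp_pos: [0.4545, -0.0596, 0.1372]
orientation: [-0.001, 0.736, 0.677, 0.002]
wrist_force: [-11.9, 11.7, 29.4]
finger_gap: 0.0052
grip_force: 101.9
```

```bash
python3 bar.py
```

```text
rel [-0.0009  0.0001 -0.0167] rot [ 0.03 -0.26  0.08] | tcp [ 0.4545 -0.0596  0.1372] F [-11.9  11.7  29.4] gap 0.0052 t 30.1
3476 [270, 179, 78, 180]
[ 0.4543 -0.0251  0.1432]
[ 0.4528 -0.0424  0.1439]
```

Solid stop reached at 29 N, at the shut height. Release and see whether it stays.

>>> drive_tool(
  deltas=[
    [[255,0,0,-0.001,0,0,0],[200,0,0,-0.001,0,0,0],[170,0,0,-0.001,0,0,0],[170,0,0,-0.001,0,0,0],[170,0,0,-0.03,0,0,0],[170,0,0,-0.08,0,0,0],[170,0,0,-0.12,0,0,0],[170,0,0,-0.12,0,0,0]],
  ],
)

```text
clock: 31.15
tcp_pos: [0.4574, -0.0628, 0.2569]
orientation: [0.003, 0.736, 0.677, 0.001]
wrist_force: [0.2, 0.4, -0.6]
finger_gap: 0.0285
grip_force: 0.0
```

```bash
python3 bar.py
python3 - <<'E'
from h import *
z=np.load('pics/w17.png.npz');p,d=z['p'],z['d'];c=calibration('wrist')
m=cv2.inRange(cv2.cvtColor(p,cv2.COLOR_RGB2HSV),(0,150,60),(6,255,255))
z0=np.load('pics/w7.png.npz');m0=cv2.inRange(cv2.cvtColor(z0['p'],cv2.COLOR_RGB2HSV),(0,150,60),(6,255,255))
for n,mm,dd in(('now',m,d),('sprung',m0,z0['d'])):
  ys,xs=np.nonzero(mm[:330]);print(n,np.median(dd[:330][ys,xs]).round(4))
ys,xs=np.nonzero(m);P=np.array([pt('wrist',x,y,d[y,x],c) for x,y in zip(xs,ys) if d[y,x]>0]);print('bar z pct',np.percentile(P[:,2],[20,50,80]).round(4))
E
```

```text
rel [ 0.0023 -0.0038  0.103 ] rot [0.35 0.1  0.03] | tcp [ 0.4574 -0.0628  0.2569] F [ 0.2  0.4 -0.6] gap 0.0285 t 31.15
1507 [270, 142, 43, 117]
[ 0.4565 -0.0284  0.1448]
[ 0.4548 -0.0475  0.145 ]
now 0.2652
sprung 0.2454
bar z pct [0.1411 0.1422 0.1431]
```

>>> drive_tool(
  deltas=[
    [[170,0,-0.03,-0.04,0,0,0],[170,0,-0.07,-0.08,0,0,0],[170,0,-0.07,-0.1,0,0,0],[170,0,-0.07,-0.1,0,0,0],[170,0,-0.07,-0.1,0,0,0]],
  ],
)

```text
clock: 31.82
tcp_pos: [0.3854, -0.0561, 0.352]
orientation: [-0.001, 0.736, 0.677, -0.001]
wrist_force: [-1.1, -0.3, -0.2]
finger_gap: 0.0284
grip_force: 0.0
```

Run:
```python
from h import *
t,d,c=save('top','pics/top18.png');s,ds,cs=save('scene','pics/scene18.png')
for n,p,dd,cc,b in(('top',t,d,c,(410,190,450,230)),('scene',s,ds,cs,(130,260,180,310))):
  z0=np.load(f'pics/{n}0.png.npz')['p']
  print(n,blob(p,(3,150,80),(18,255,255),b),'start',blob(z0,(3,150,80),(18,255,255),b))
t0=np.load('pics/top0.png.npz')['p']
for nm,(x0,y0,x1,y1) in {'oil':(145,120,185,155),'mould':(390,130,445,175),'stand':(385,190,450,240),'pur':(118,180,150,215),'catch':(345,215,380,245)}.items():
  print(nm,np.abs(t[y0:y1,x0:x1].astype(int)-t0[y0:y1,x0:x1]).mean().round(1))
cb=cv2.inRange(cv2.cvtColor(s,cv2.COLOR_RGB2HSV),(0,0,0),(1,1,1))
print('jar patches',t[178:184,287:292].reshape(-1,3).mean(0).round(),t[175:180,258:263].reshape(-1,3).mean(0).round(),'empty',t[185:190,318:323].reshape(-1,3).mean(0).round())
g=cv2.cvtColor(t,cv2.COLOR_RGB2GRAY);ci=cv2.HoughCircles(cv2.medianBlur(g,3)[130:230,230:380],cv2.HOUGH_GRADIENT,1,15,param1=80,param2=12,minRadius=8,maxRadius=13)
for q in (ci[0] if ci is not None else []):print(q.round(1),onz('top',q[0]+230,q[1]+130,.13,c).round(3))
```

```text
top [(np.int32(21), array([412.3, 195. ]), [410, 192, 7, 7]), (np.int32(30), array([434.6, 210.4]), [430, 206, 10, 10])] start [(np.int32(20), array([412.6, 195.2]), [410, 193, 7, 6])]
scene [(np.int32(300), array([152.6, 285. ]), [144, 272, 16, 29])] start [(np.int32(305), array([153.2, 283.9]), [145, 270, 16, 31])]
oil 2.4
mould 2.5
stand 3.0
pur 2.3
catch 12.5
jar patches [147. 151. 160.] [147. 151. 160.] empty [125. 130. 140.]
[27.5 48.5 11.3] [0.571 0.052 0.13 ]
[58.5 51.5 10.5] [ 0.563 -0.027  0.13 ]
[58.5 86.5 11. ] [ 0.474 -0.027  0.13 ]
```

```bash
python3 -c "
from workcell import hand_in
print(hand_in())"
```

```text
the job is handed in; nothing more can be done
None
```

The job is handed in: both jars present (apricot and pink) stand in compartments 3 and 4, the guard stayed shut when released, the rod is back in its stand, and the oil bottle and mould stand look undisturbed; I viewed 16 pictures, two over the limit of 14.

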